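# Fit the four-bolt flange bearing on the turntable drive

## Task

Fit the square four-hole flange bearing to the carton-turntable drive head: slip it boss up over the upright shaft, turn it with light pressure until its four holes find the four studs, and slide it down until it sits flat and fully home on the stud ring, then let go. Feel your way gently: the drive head stands on soft rubber buffers and must not be pressed down hard; and leave the other things on the bench where they are.

Things in the scene. Friction and masses are not known exactly. Their poses are not given: they have to be found in the camera images.
- flange: four-bolt flange bearing, bare steel, 0.4-0.65 kg, lying boss up: square plate 92 x 92 x 12 mm, four 12 mm through-holes at its corners (each 32 mm from the middle in its x and y); on it a flat-sided boss 46 mm (x) by 38 mm (y), up to 46 mm above the underside. A 21 mm bore runs through all. Origin: centre of underside; z up; x, y parallel to the plate's edges.
- flange_grip (a point): the place to grip the flange: middle of its boss, 34 mm above its underside, axes as the flange's. Close the fingers along its y on the 38 mm flats; the plate's top lies 22 mm below this point. Studs poke 4 mm through the plate's corners when it is home.
- drive: foot of the turntable drive, fixed on the bench: grey casting 140 x 140 x 22 mm with a 50 mm wide lug on its +x side reaching 100 mm from the middle. Origin: centre of its underside, z up, x and y parallel to the casting's edges. On it, on rubber buffers, stands the drive head: a 116 mm square plate, the aluminium stud ring (124 mm across) and the shaft.
- drive_head (a joint): how far the drive head (stud ring, studs, shaft and their points) is pressed down on its rubber buffers, in m: 0 free, positive down. It yields 1 mm per 3 N after the first 1 N (the flange's own weight gives 1 to 2 mm). More than 8 mm (about 25 N) overstrains the buffers.
- drive_seat (a point): middle of the seat, the stud ring's flat top 52 mm above the bench while the head is free, on the shaft's axis; axes are the casting's. Four 8 mm studs with slightly chamfered tips stand 16 mm above it, 32 mm from the axis in the ring's own x and y (45 mm out). A flange resting on the stud tips is 16 mm above the seat; once turned within about 2 degrees of the studs it can slide down.
- stud_tips (a point): on the shaft's axis at the height of the stud tips (16 mm above the seat). The ring with the studs is clamped turned anticlockwise (from above) from square with the casting by 8 to 43 degrees; how much is not reported: find it by feel or sight. It stays put in ordinary handling. Holes and studs are square patterns: any quarter turn of the flange fits.
- shaft_tip (a point): top of the upright steel shaft, 50 mm above the seat: 18 mm thick, its top 8 mm coned down to 8 mm across. The flange's 21 mm bore goes over it.
- two_hole_flange: bystander: a bare steel flange 56 x 100 x 10 mm with only TWO bolt holes and a 36 mm square boss (22 mm tall in all); origin: centre of its underside. Not the part to fit.
- tape_roll: bystander: cardboard ring, 104 mm outside, 48 mm tall; origin: centre of its underside
- wrench: bystander: steel wrench lying flat; origin on its underside
- mug: bystander: white mug 80 mm across, 90 mm tall; origin: centre of its underside
- nut_tray: bystander: grey open plastic tray 100 x 140 x 35 mm; origin: centre of its underside
- screwdriver: bystander: screwdriver lying flat; origin on its underside
- oil_bottle: bystander: white bottle 56 mm across, 95 mm tall; origin: centre of its underside
Things that resemble listed ones, but are neither listed nor needed, are in the scene too. What is shaped like the drive but turquoise is not meant.

How it is judged:
On the way:
1. the flange is threaded on the shaft, boss up, still not home (z of flange in the frame of drive_seat between 0.006 and 0.042 m and horizontal distance between flange and drive_seat below 0.006 m and angle between flange's own z axis and vertical below 0.25 rad), for 0.1 s.
At the end, for the whole second after the job is handed in: the flange lies boss up on the stud ring with all four studs through its holes: underside within 3 mm of the seat, within 4 mm of the shaft's axis, tilted less than 0.04 rad, at rest and released (z of flange in the frame of drive_seat between -0.003 and 0.003 m and horizontal distance between flange and drive_seat below 0.004 m and angle between flange's own z axis and vertical below 0.04 rad and linear speed of flange below 0.02 m/s); the robot touches nothing.
It fails at once if the drive head is pressed down more than 8 mm (about 25 N) (value of joint drive_head above 0.008 m).
It fails at once if a bystander is pushed more than 30 mm (distance of any of two_hole_flange, tape_roll, wrench, mug, nut_tray, screwdriver, oil_bottle from where it was at the start of the episode above 0.03 m).
It also fails if it takes over 72 s, if anything falls off the work surface, if the arm or the gripper's body presses on something with over 40 N, if the wrist force passes 120 N, or if a joint passes its speed limit or range.

## Robot

A 6-joint arm with a two-finger parallel gripper is mounted at the origin on the work surface. World frame = base frame: x ahead of the robot, y to its left, z up, the work surface at z = 0. Lengths are in m, angles in rad, forces in N, time in s.
With the tool pointing down it reaches from about 0.4 to 0.825 m from the base axis. Payload 7 kg.
Tool frame: the origin (TCP) lies midway between the tips of the shut fingers; the grasp point (between the pads) lies 19 mm behind it; z points along the fingers, x is the direction in which the jaws open and shut, and the axes are right-handed (so a half turn about z gives the same grasp; the last joint's range is limited). The gripper opens to 85 mm and grips with 20 to 120 N. Pads are 22 mm wide; open, the fingers measure 114 mm over their backs; the gripper's body (76 mm by 85 mm) begins 54 mm behind the grasp point. The pads swing forward as they close: fully open they stand 13 mm farther back than shut.
Start: joints at [1.591, 0.359, 0.012, 0, -1.224, -0.288], TCP at [0.179, 0.651, 0.231] pointing down, gripper open.
Joint ranges: [-3.07, 3.07], [-1.43, 2.12], [-1.02, 1.25], [-3.03, 1.67], [-3.05, -0], [-3.03, 3.03]. Speed limits (rad/s): [2.39, 2.39, 3.01, 3.14, 3.14, 3.14].

## Interface

Orientations are given as a rotation vector (axis times angle).
In Python, from cell import manip gives the robot as it stands.
- The arm moves only by the tool carry_out, never from a script. Its argument "targets" is a list of rows, each an object with "travel": the shift along the tool's x, y, z in mm, a list of three; "rot": the turn, a rotation vector about the tool's x, y, z in degrees, a list of three; "fingers": the opening, from 0 (shut) to 1 (fully open). In form: [{"travel": [dx, dy, dz], "rot": [rx, ry, rz], "fingers": fingers}, ...]. A call has exactly 10 rows; each row shifts and turns the pose as measured when the row begins, along the tool's axes as they then stand; what a row does not reach is not made up. A row lasts 1/8 s, in which the tool goes at most 62.5 mm and 10.7 degrees, less where a joint would pass 70% of its speed; a pose out of reach is approached as far as the arm can. A call with a gripper value outside its range is refused whole. The fingers move at their own pace and stop on an object; "newtons" is the grip in N (left out, the last holds). Time passes only in rows, so rows that do not move let the fingers close, or fill a call up. It gives the time, the measured TCP pose, the force and the opening at its end, in the units of the state.
- manip.get_obs(): the state, without advancing time (a new reading comes with each control period).
- manip.camera(name): name is "scene" or "top" or "wrist"; returns a dict with "image" (400x640x3 uint8, red, green, blue), "vertical_fov" (degrees; the focal length in pixels is half the picture's height over the tangent of half this angle, whatever the lens; pixels are square), "cx", "cy" (the principal point, pixels), "k1" (the pictures are not rectified: a ray, as slopes to the right and down, at radius r is drawn at 1 + k1 r^2 times it, then the intrinsics apply), "pose" (4x4, takes a point from camera to world coordinates). Camera axes: x right, y down, z forward; pixel columns grow to the right and rows downward; lengths in m; the calibration is good to about 2 mm. A picture is of the moment at which its call begins. There is no depth.
- manip.hand_in(): hands the job in, once; it reports no verdict.
Trained networks look in a picture, given as the dict that the camera call returned (one of the last four; its "shot" number tells which), for a name from the list of things; names that differ only in an ending like _2 or _b are one class to them, and where a whole thing is asked for, a point or a joint stands for the part that bears it (a point fixed in the world has none). Each returns a list of dicts, best first, with "p" (0 to 1); they miss things now and then, are a little off and sometimes report something else, mostly with a low value. They report only what shows in the picture. A call takes as long as a camera call. They do not tell look-alikes from the thing itself.
- manip.search_frame(query, picture): "centre" ([x, y, z] in m, in the coordinates of the camera as it stood for that picture, good to about 4 mm: the middle of the surface that is visible of it).
- manip.masks_of(query, picture): "region" (400x640 bool, what is visible of it).
- manip.landmark_of(query, picture): "centre" ([x, y, z] in m, in the coordinates of the camera as it stood for that picture, good to about 4 mm: a listed point, or the origin of a listed thing).
The state is a dict: "time_s": time; "joints": joint angles; "joint_velocities": joint speeds; "tau": joint torques, N m; "eef_pos": TCP position; "orientation": TCP orientation; "ft_force": force on the tool from outside, world axes, zero at the start; "wrist_torque": the same for the moment, N m; "width": opening from 0.0 (shut) to 1.0 (fully open).
Only numpy, scipy, OpenCV 4.12 (cv2) and the standard library are available. Lean on these libraries where they do the work, as an engineer would, in place of code of your own. Each camera call takes 0.05 s, during which the arm holds its last target.

## Working session

There is one attempt and no reset: what is moved stays moved. The work goes in short steps, Python scripts to look and compute and a tool call to move; the robot and the scene stay as the last step left them, time stands still between calls to the robot, and variables do not carry over. Pictures are saved under pics/ and viewed, and the job is handed in when it is done.

Besides the shell and the picture viewer there is one more tool, called after "Request:" as name(argument=value, ...) on one line, values as JSON. carry_out: Moves the arm, as the interface text tells. Its arguments: {"type":"object","properties":{"targets":{"type":"array"},"newtons":{"type":"number"}},"required":["targets"]}

```bash
mkdir -p pics; ls
cat > h.py <<'E'
import numpy as np, cv2
from cell import manip
from scipy.spatial.transform import Rotation as R
def shot(name,fn=None):
    p=manip.camera(name)
    if fn: cv2.imwrite('pics/'+fn,p['image'][:,:,::-1])
    return p
def toW(p,c): 
    T=np.array(p['pose']); return T[:3,:3]@np.array(c)+T[:3,3]
def f_of(p): return 200/np.tan(np.radians(p['vertical_fov'])/2)
def proj(p,w):
    T=np.array(p['pose']); c=T[:3,:3].T@(np.array(w)-T[:3,3]); x,y=c[0]/c[2],c[1]/c[2]
    k=1+p['k1']*(x*x+y*y); f=f_of(p); return np.array([p['cx']+f*x*k,p['cy']+f*y*k])
def ray(p,u,v):
    f=f_of(p); d=np.array([(u-p['cx'])/f,(v-p['cy'])/f]); s=d.copy()
    for _ in range(30): s=d/(1+p['k1']*(s@s))
    T=np.array(p['pose']); return T[:3,3],T[:3,:3]@np.array([s[0],s[1],1])
def atz(p,u,v,z):
    o,d=ray(p,u,v); return o+d*(z-o[2])/d[2]
def st():
    o=manip.get_obs(); print({k:np.round(v,4).tolist() for k,v in o.items()}); return o
E
python3 - <<'E'
from h import *
st()
for n in ['scene','top','wrist']:
    p=shot(n,n+'0.png'); print(n,p['vertical_fov'],p['k1'],np.round(p['pose'],3).tolist())
    for q in ['flange','drive','two_hole_flange']:
        for r in manip.search_frame(q,p)[:3]: print(' S',q,round(r['p'],2),toW(p,r['centre']).round(3),proj(p,toW(p,r['centre'])).round())
    for q in ['flange_grip','drive_seat','stud_tips','shaft_tip','flange','drive']:
        for r in manip.landmark_of(q,p)[:3]: print(' L',q,round(r['p'],2),toW(p,r['centre']).round(3),proj(p,toW(p,r['centre'])).round())
E
```

```text
pics
{'time_s': 0.0, 'joints': [1.5911, 0.3594, 0.0111, -0.0004, -1.2241, -0.2881], 'joint_velocities': [-0.0002, -0.0007, 0.0001, -0.0007, -0.0024, 0.0007], 'tau': [-0.0011, -58.3323, 29.3423, 6.9367, -0.0057, 0.0], 'eef_pos': [0.1785, 0.6505, 0.2304], 'orientation': [1.9041, -2.4973, 0.0017], 'ft_force': [0.5104, 0.4359, -0.0958], 'wrist_torque': [-0.0522, -0.0466, 0.0045], 'width': 0.9982}
scene 42.48591614005267 -0.08592975804784608 [[0.609, 0.58, -0.541, 1.53], [0.793, -0.444, 0.416, -0.813], [0.001, -0.683, -0.731, 1.446], [0.0, 0.0, 0.0, 1.0]]
 S flange 0.7 [0.505 0.167 0.017] [354. 180.]
 S drive 0.92 [ 0.538 -0.163  0.048] [290. 220.]
 S drive 0.76 [0.295 0.235 0.039] [334. 141.]
 S drive 0.67 [ 0.319 -0.223  0.048] [243. 192.]
 S two_hole_flange 0.9 [ 0.788 -0.01   0.011] [368. 249.]
 L flange_grip 0.88 [0.491 0.185 0.031] [355. 174.]
 L flange_grip 0.64 [ 0.51  -0.152  0.003] [288. 221.]
 L flange_grip 0.47 [ 0.783 -0.001  0.001] [369. 249.]
 L drive_seat 0.91 [ 0.509 -0.15   0.054] [288. 212.]
 L drive_seat 0.86 [ 0.286 -0.213  0.057] [240. 184.]
 L drive_seat 0.57 [ 0.27
[... 1415 characters left out ...]
ud_tips 0.81 [ 0.284 -0.213  0.073] [363. 294.]
 L stud_tips 0.64 [0.268 0.257 0.064] [202. 298.]
 L shaft_tip 0.86 [ 0.28  -0.21   0.099] [363. 296.]
 L shaft_tip 0.85 [0.268 0.252 0.104] [201. 299.]
 L shaft_tip 0.75 [ 0.513 -0.15   0.067] [341. 215.]
 L flange 0.85 [0.497 0.183 0.003] [231. 221.]
 L drive 0.88 [ 0.284 -0.216  0.001] [362. 292.]
 L drive 0.84 [ 0.278 -0.524  0.002] [462. 293.]
 L drive 0.8 [ 0.514 -0.154 -0.001] [341. 216.]
wrist 68.24494842748439 -0.03534405015091372 [[-0.263, -0.913, -0.312, 0.258], [-0.965, 0.249, 0.086, 0.628], [-0.001, 0.324, -0.946, 0.374], [0.0, 0.0, 0.0, 1.0]]
 S drive 0.8 [0.244 0.308 0.025] [610.  38.]
 L drive 0.7 [0.268 0.251 0.002] [640.   6.]
```

View pics/scene0.png

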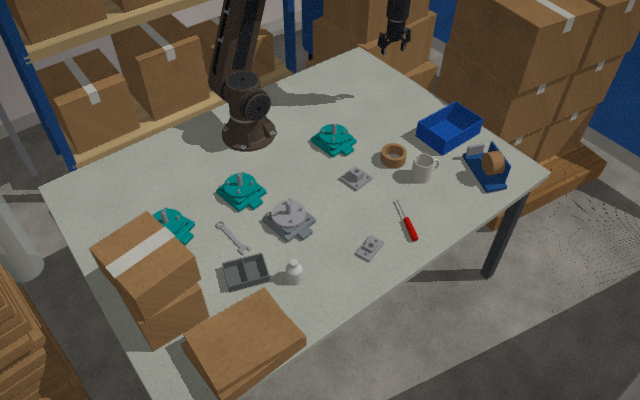

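View pics/top0.png

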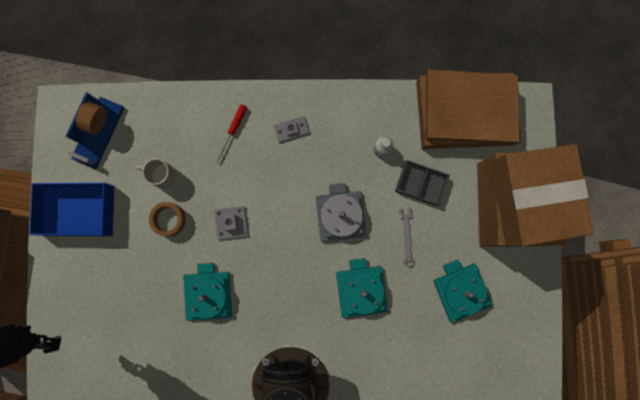

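```bash
cat >> h.py <<'E'
def plan(target,yaw=None,n=10,zlast=None):
    """target TCP world, yaw = world angle of tool x axis (tool pointing down); print travel & rot for total"""
    o=manip.get_obs(); Rt=R.from_rotvec(o['orientation']); p=np.array(o['eef_pos'])
    d=Rt.inv().apply(np.array(target)-p)*1000
    print('total travel tool mm',d.round(1),' per row',(d/n).round(1))
    if yaw is not None:
        c,s=np.cos(yaw),np.sin(yaw)
        M=np.array([[c,s,0],[s,-c,0],[0,0,-1.]])
        best=None
        for k in (0,np.pi):
            M=np.array([[np.cos(yaw+k),np.sin(yaw+k),0],[np.sin(yaw+k),-np.cos(yaw+k),0],[0,0,-1.]])
            rv=(Rt.inv()*R.from_matrix(M)).as_rotvec(degrees=True)
            print('  rot total',rv.round(2),' per row',(rv/n).round(2))
def info():
    o=manip.get_obs(); M=R.from_rotvec(o['orientation']).as_matrix()
    print('t',round(o['time_s'],2),'tcp',np.round(o['eef_pos'],4),'xyaw',np.degrees(np.arctan2(M[1,0],M[0,0])).round(2),'z',M[:,2].round(3),'F',np.round(o['ft_force'],2),'T',np.round(o['wrist_torque'],2),'w',round(o['width'],3),'j',np.round(o['joints'],2))
E
python3 - <<'E'
from h import *
im=cv2.imread('pics/top0.png')
a=cv2.resize(im[195:250,205:260],None,fx=7,fy=7,interpolation=cv2.INTER_CUBIC)
b=cv2.resize(im[180:245,310:375],None,fx=6,fy=6,interpolation=cv2.INTER_CUBIC)
a=cv2.resize(a,(390,390));cv2.imwrite('pics/crop0.png',np.hstack([a,b]))
info(); plan([0.40,0.30,0.26]); plan([0.494,0.184,0.26])
E
```

```text
t 1.5 tcp [0.1786 0.6509 0.2313] xyaw -105.34 z [-0.  0. -1.] F [ 1.19 -0.1   0.63] T [-0.01 -0.    0.02] w 1.0 j [ 1.59  0.36  0.01 -0.   -1.22 -0.29]
total travel tool mm [ 279.8 -306.3  -28.7]  per row [ 28.  -30.6  -2.9]
total travel tool mm [ 366.8 -427.7  -28.7]  per row [ 36.7 -42.8  -2.9]
```

View pics/crop0.png

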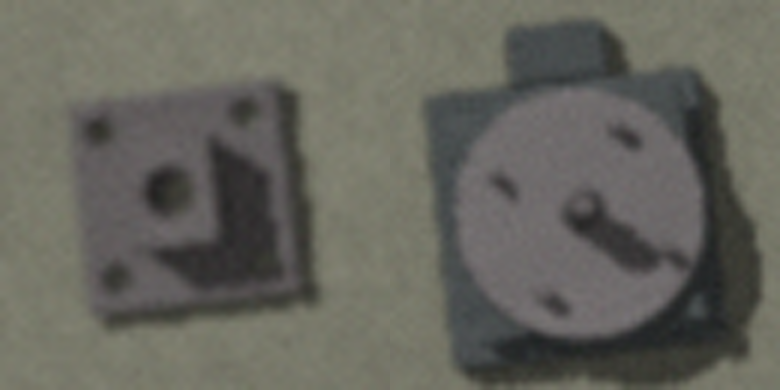

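Request:
carry_out(targets=[{"travel": [37,-43,-3],"rot": [0,0,0],"fingers": 1},{"travel": [37,-43,-3],"rot": [0,0,0],"fingers": 1},{"travel": [37,-43,-3],"rot": [0,0,0],"fingers": 1},{"travel": [37,-43,-3],"rot": [0,0,0],"fingers": 1},{"travel": [37,-43,-3],"rot": [0,0,0],"fingers": 1},{"travel": [37,-43,-3],"rot": [0,0,0],"fingers": 1},{"travel": [37,-43,-3],"rot": [0,0,0],"fingers": 1},{"travel": [37,-43,-3],"rot": [0,0,0],"fingers": 1},{"travel": [37,-43,-3],"rot": [0,0,0],"fingers": 1},{"travel": [37,-43,-3],"rot": [0,0,0],"fingers": 1}])

```text
time_s: 2.75
eef_pos: [0.5032, 0.1696, 0.2635]
orientation: [-1.912, 2.487, -0.001]
ft_force: [0.4, 0.8, 0.1]
width: 1.002
```

Run:
```python
from h import *
info(); p=shot('wrist','w1.png'); info()
for q in ['flange_grip','flange']:
    for r in manip.landmark_of(q,p)[:2]: print(' L',q,round(r['p'],2),toW(p,r['centre']).round(4),proj(p,toW(p,r['centre'])).round())
plan([0.494,0.184,0.2])
```

```text
t 2.75 tcp [0.5032 0.1696 0.2635] xyaw -104.9 z [ 0.004  0.003 -1.   ] F [0.41 0.75 0.13] T [ 0.11 -0.09  0.04] w 1.002 j [ 0.7   0.1  -0.26  0.   -1.21  0.62]
t 2.8 tcp [0.5057 0.1651 0.2637] xyaw -105.04 z [ 0.005  0.001 -1.   ] F [ 3.73 -2.08  2.33] T [-0.4  -0.52 -0.  ] w 0.999 j [ 0.69  0.1  -0.26  0.   -1.21  0.62]
 L flange_grip 0.89 [0.492  0.1867 0.0296] [314. 180.]
 L flange_grip 0.46 [ 0.5147 -0.1564  0.002 ] [561.  95.]
 L flange 0.79 [0.4973 0.1814 0.0025] [317. 171.]
total travel tool mm [-12.   13.3  63. ]  per row [-1.2  1.3  6.3]
```

View pics/w1.png

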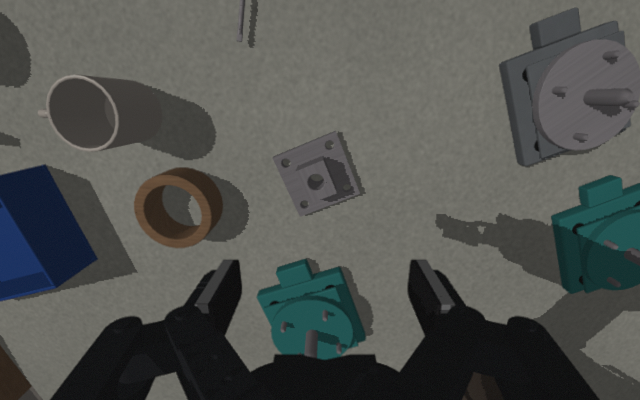

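Run:
```python
from h import *
im=cv2.imread('pics/w1.png')
a=cv2.resize(im[120:225,260:375],None,fx=6,fy=6,interpolation=cv2.INTER_CUBIC)
cv2.imwrite('pics/crop1.png',a[:600,:800])
```

```text
(no output)
```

View pics/crop1.png

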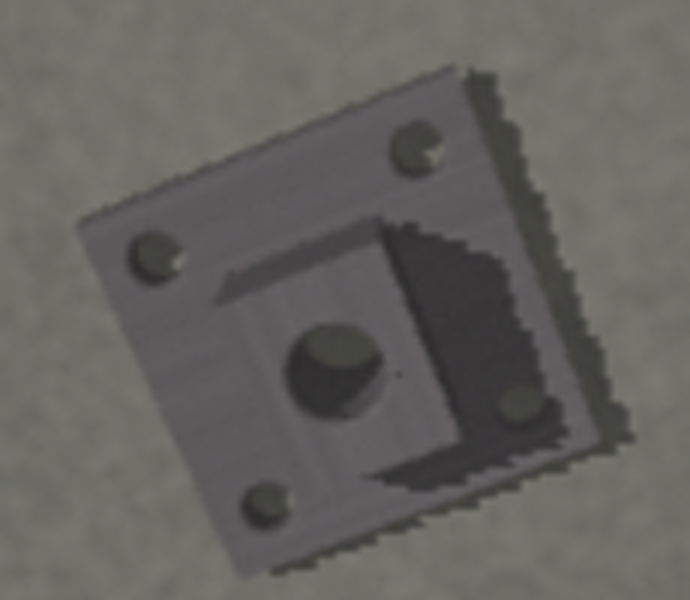

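```bash
cat > fit.py <<'E'
from h import *
from scipy.optimize import least_squares
def fitflange(p,pts3,uv,x0):
    # pts3 in flange frame; planar pose (x,y,yaw), z0 fixed
    def res(x,z0=0):
        c,s=np.cos(x[2]),np.sin(x[2]); out=[]
        for P,u in zip(pts3,uv): out.append(proj(p,[x[0]+c*P[0]-s*P[1],x[1]+s*P[0]+c*P[1],P[2]])-u)
        return np.ravel(out)
    r=least_squares(res,x0); return r.x,r.fun.reshape(-1,2)
E
python3 - <<'E'
from fit import *
p=shot('wrist','w2.png')
off=np.array([260,120])
top=[(78,222),(455,66),(600,440),(240,578)]
pl=np.array(top)/6+off
boss=np.array([(385,240),(465,440),(232,300)])/6+off
# view from w1 pose: camera pose of p slightly later? compare with images
for u in pl: print(atz(p,*u,.012).round(4))
for u in boss: print(atz(p,*u,.046).round(4))
info()
a=cv2.imread('pics/w1.png').astype(int);b=cv2.imread('pics/w2.png').astype(int)
print(cv2.phaseCorrelate(a[100:240,230:400].mean(2),b[100:240,230:400].mean(2)))
E
```

```text
[0.533  0.2319 0.012 ]
[0.5441 0.1419 0.012 ]
[0.4529 0.1306 0.012 ]
[0.4416 0.2213 0.012 ]
[0.5173 0.1648 0.046 ]
[0.4715 0.1596 0.046 ]
[0.5135 0.1987 0.046 ]
t 2.95 tcp [0.5027 0.1701 0.2629] xyaw -105.09 z [ 0.003  0.002 -1.   ] F [ 0.83  1.32 -0.3 ] T [ 0.04  0.09 -0.01] w 0.999 j [ 0.7   0.1  -0.26  0.   -1.21  0.61]
((-0.4098093285102493, 0.21883116781319245), 0.9999103174817094)
```

Run:
```python
from h import *
p=shot('wrist','w3.png')
im=cv2.imread('pics/w3.png')
a=cv2.resize(im[0:180,490:640],None,fx=3.3,fy=3.3,interpolation=cv2.INTER_CUBIC)
q=shot('top','t3.png'); im=cv2.imread('pics/t3.png')
b=cv2.resize(im[180:245,310:375],(594,594),interpolation=cv2.INTER_CUBIC)
cv2.imwrite('pics/crop3.png',a);cv2.imwrite('pics/crop3b.png',b)
print(np.round(p['pose'],3))
```

```text
[[-0.259 -0.915 -0.309  0.582]
 [-0.966  0.244  0.087  0.147]
 [-0.004  0.321 -0.947  0.406]
 [ 0.     0.     0.     1.   ]]
```

View pics/crop3.png

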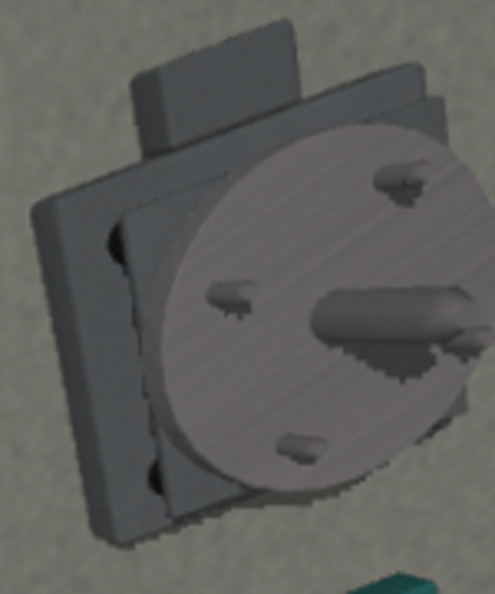

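View pics/crop3b.png

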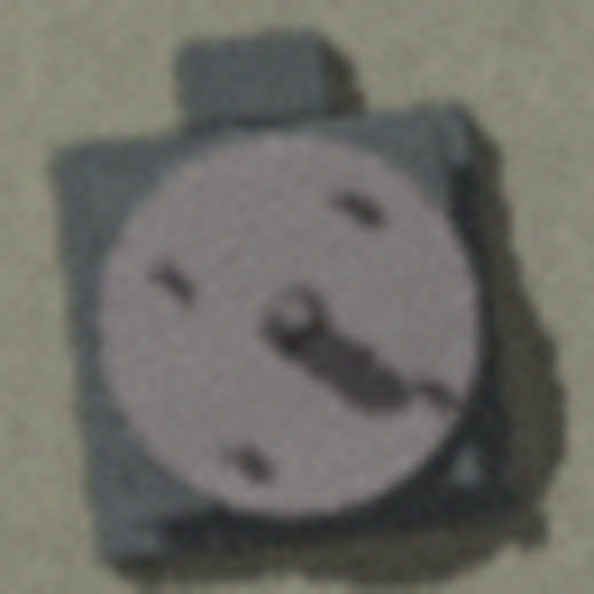

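Run:
```python
from h import *
p=shot('wrist')
pts={'A':(383,182),'B':(216,296),'C':(286,447),'S':(328,313)}
W={k:atz(p,v[0]/3.3+490,v[1]/3.3,.052) for k,v in pts.items()}
for k,v in W.items(): print(k,v.round(4))
mid=(W['A']+W['C'])/2; print('mid',mid)
d=W['A']-W['B']; print(np.linalg.norm(d), np.degrees(np.arctan2(d[1],d[0])))
d=W['B']-W['C']; print(np.linalg.norm(d), np.degrees(np.arctan2(d[1],d[0])))
# casting top edge z=.022 left edge
a=atz(p,35/3.3+490,205/3.3,.022);b=atz(p,95/3.3+490,530/3.3,.022);d=a-b;print('cast',a,b,np.linalg.norm(d),np.degrees(np.arctan2(d[1],d[0])))
plan([0.493,0.181,0.11],np.radians(-83))
info()
```

```text
A [ 0.5528 -0.1695  0.052 ]
B [ 0.529  -0.1102  0.052 ]
C [ 0.4695 -0.1348  0.052 ]
S [ 0.5136 -0.1501  0.052 ]
mid [ 0.5111115  -0.15212419  0.052     ]
0.06380910985422576 -68.15695114269737
0.06443309890052504 22.398889604148952
cast [ 0.57296881 -0.06692618  0.022     ] [ 0.44552647 -0.08107769  0.022     ] 0.12822564016471336 6.336308072619998
total travel tool mm [ -6.   11.3 152.9]  per row [-0.6  1.1 15.3]
  rot total [ -0.19   0.14 -21.86]  per row [-0.02  0.01 -2.19]
  rot total [  0.19   0.26 158.14]  per row [ 0.02  0.03 15.81]
t 3.1 tcp [0.5019 0.172  0.2629] xyaw -104.86 z [ 0.003  0.002 -1.   ] F [ 0.43 -0.21 -0.13] T [-0.01  0.05  0.01] w 1.0 j [ 0.7   0.1  -0.26  0.   -1.21  0.61]
```

Request:
carry_out(targets=[{"travel": [-1,2,20],"rot": [0,0,-3],"fingers": 1},{"travel": [-1,2,20],"rot": [0,0,-3],"fingers": 1},{"travel": [-1,2,20],"rot": [0,0,-3],"fingers": 1},{"travel": [-1,1,20],"rot": [0,0,-3],"fingers": 1},{"travel": [-1,1,20],"rot": [0,0,-3],"fingers": 1},{"travel": [-1,1,20],"rot": [0,0,-3],"fingers": 1},{"travel": [0,0,20],"rot": [0,0,-3],"fingers": 1},{"travel": [0,0,15],"rot": [0,0,-1],"fingers": 1},{"travel": [0,0,0],"rot": [0,0,0],"fingers": 1},{"travel": [0,0,0],"rot": [0,0,0],"fingers": 1}])

```text
time_s: 4.35
eef_pos: [0.4897, 0.1926, 0.1052]
orientation: [-2.383, 2.034, -0.003]
ft_force: [0.3, -0.0, 0.0]
width: 1.001
```

Run:
```python
from h import *
info(); p=shot('wrist','w4.png')
plan([0.493,0.181,0.013],np.radians(-83))
```

```text
t 4.35 tcp [0.4897 0.1926 0.1052] xyaw -80.96 z [ 0.007  0.005 -1.   ] F [ 0.28 -0.02  0.03] T [-0.05 -0.01 -0.05] w 1.001 j [ 0.75  0.23 -0.49  0.   -0.84  0.98]
total travel tool mm [12.2 -0.8 92.2]  per row [ 1.2 -0.1  9.2]
  rot total [-0.43  0.24  2.03]  per row [-0.04  0.02  0.2 ]
  rot total [  -0.37   -0.67 -177.97]  per row [ -0.04  -0.07 -17.8 ]
```

View pics/w4.png

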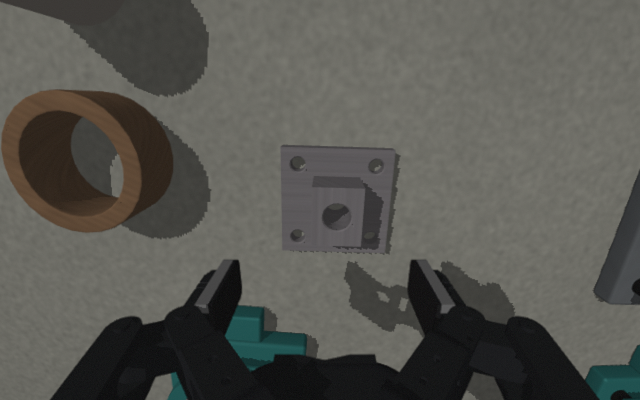

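Run:
```python
from h import *
im=cv2.imread('pics/w4.png')
cv2.imwrite('pics/crop4.png',cv2.resize(im[135:265,270:410],None,fx=4.5,fy=4.5,interpolation=cv2.INTER_CUBIC))
```

```text
(no output)
```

View pics/crop4.png

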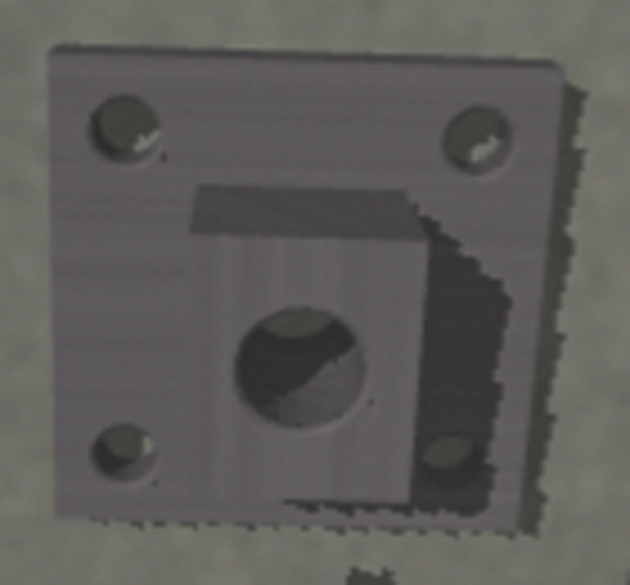

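Run:
```python
from fit import *
p=shot('wrist')
uv=np.array([(126,128),(478,138),(126,452),(300,368)])/4.5+[270,135]
# image up = +x world, right=-y
P=[(.032,.032,.012),(.032,-.032,.012),(-.032,.032,.012),(0,0,.046)]
# hole tops
x,f=fitflange(p,P,uv,[.493,.181,.12]); print(x.round(4),np.degrees(x[2]),f.round(1).tolist())
info(); plan([x[0],x[1],0.013],x[2]-np.pi/2)
```

```text
[0.4934 0.183  0.1319] 7.558379160120948 [[-0.4, 0.1], [0.2, 0.0], [-0.3, 0.1], [0.3, -0.1]]
t 4.45 tcp [0.4898 0.1924 0.1053] xyaw -80.98 z [ 0.007  0.005 -1.   ] F [0.19 0.   0.05] T [0.01 0.05 0.01] w 1.005 j [ 0.75  0.23 -0.49  0.   -0.84  0.98]
total travel tool mm [10.3 -1.4 92.3]  per row [ 1.  -0.1  9.2]
  rot total [-0.44  0.24  1.46]  per row [-0.04  0.02  0.15]
  rot total [  -0.38   -0.69 -178.54]  per row [ -0.04  -0.07 -17.85]
```

Request:
carry_out(targets=[{"travel": [2,0,12],"rot": [-0.4,0.2,1.4],"fingers": 1},{"travel": [2,-1,12],"rot": [0,0,0],"fingers": 1},{"travel": [2,0,12],"rot": [0,0,0],"fingers": 1},{"travel": [2,0,12],"rot": [0,0,0],"fingers": 1},{"travel": [2,0,12],"rot": [0,0,0],"fingers": 1},{"travel": [0,0,10],"rot": [0,0,0],"fingers": 1},{"travel": [0,0,5],"rot": [0,0,0],"fingers": 1},{"travel": [0,0,0],"rot": [0,0,0],"fingers": 1},{"travel": [0,0,0],"rot": [0,0,0],"fingers": 1},{"travel": [0,0,0],"rot": [0,0,0],"fingers": 1}])

```text
time_s: 5.7
eef_pos: [0.4929, 0.182, 0.0255]
orientation: [-2.36, 2.071, 0.0]
ft_force: [-0.1, 0.5, -1.0]
width: 0.998
```

Run:
```python
from h import *
info(); plan([.4934,.183,0.013],.1319-np.pi/2)
```

```text
t 5.7 tcp [0.4929 0.182  0.0255] xyaw -82.55 z [ 0.001  0.001 -1.   ] F [-0.07  0.46 -0.98] T [ 0.02 -0.01 -0.03] w 0.998 j [ 0.73  0.35 -0.56 -0.   -0.66  0.97]
total travel tool mm [-0.9 -0.6 12.5]  per row [-0.1 -0.1  1.3]
  rot total [-0.06  0.06 -0.1 ]  per row [-0.01  0.01 -0.01]
  rot total [9.000e-02 1.000e-01 1.799e+02]  per row [1.000e-02 1.000e-02 1.799e+01]
```

Request:
carry_out(targets=[{"travel": [0,0,5],"rot": [0,0,0],"fingers": 1},{"travel": [-1,0,4],"rot": [0,0,0],"fingers": 1},{"travel": [0,0,0],"rot": [0,0,0],"fingers": 1},{"travel": [0,0,0],"rot": [0,0,0],"fingers": 0.6},{"travel": [0,0,0],"rot": [0,0,0],"fingers": 0.5},{"travel": [0,0,0],"rot": [0,0,0],"fingers": 0.4},{"travel": [0,0,0],"rot": [0,0,0],"fingers": 0.3},{"travel": [0,0,0],"rot": [0,0,0],"fingers": 0},{"travel": [0,0,0],"rot": [0,0,0],"fingers": 0},{"travel": [0,0,0],"rot": [0,0,0],"fingers": 0}], newtons=60)

```text
time_s: 6.95
eef_pos: [0.4932, 0.1835, 0.0167]
orientation: [-2.359, 2.07, -0.0]
ft_force: [0.1, 0.6, 0.9]
width: 0.437
```

Run:
```python
from h import *
info(); p=shot('wrist','w5.png')
```

```text
t 6.95 tcp [0.4932 0.1835 0.0167] xyaw -82.53 z [ 0.002  0.002 -1.   ] F [0.15 0.58 0.94] T [ 0.02  0.06 -0.01] w 0.437 j [ 0.73  0.36 -0.57 -0.   -0.64  0.97]
```

View pics/w5.png

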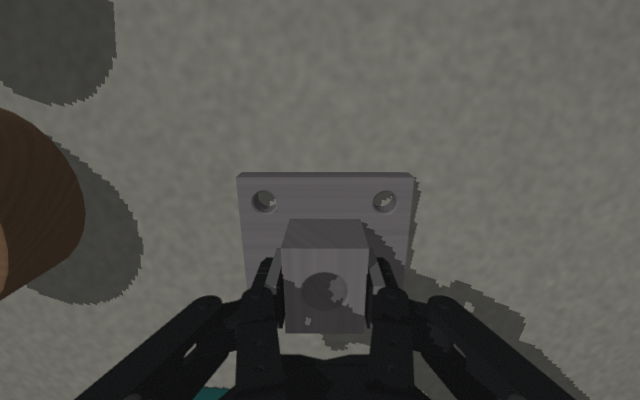

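Request:
carry_out(targets=[{"travel": [0,0,-8],"rot": [0,0,0],"fingers": 0},{"travel": [0,0,-20],"rot": [0,0,0],"fingers": 0},{"travel": [0,0,-20],"rot": [0,0,-2],"fingers": 0},{"travel": [0,0,-20],"rot": [0,0,-2],"fingers": 0},{"travel": [0,0,-20],"rot": [0,0,-3],"fingers": 0},{"travel": [0,0,-20],"rot": [0,0,-3],"fingers": 0},{"travel": [0,0,-20],"rot": [0,0,-3],"fingers": 0},{"travel": [0,0,-15],"rot": [0,0,-2],"fingers": 0},{"travel": [0,0,0],"rot": [0,0,0],"fingers": 0},{"travel": [0,0,0],"rot": [0,0,0],"fingers": 0}])

```text
time_s: 8.25
eef_pos: [0.4876, 0.1798, 0.1621]
orientation: [2.609, -1.737, -0.009]
ft_force: [-0.4, -0.0, -5.8]
width: 0.434
```

Run:
```python
from h import *
info(); plan([.512,-.151,0.165],np.radians(-67.6))
```

```text
t 8.25 tcp [0.4876 0.1798 0.1621] xyaw -67.3 z [-0.009 -0.003 -1.   ] F [-0.4  -0.02 -5.85] T [-0.03 -0.04 -0.03] w 0.434 j [ 0.73  0.17 -0.42 -0.   -0.99  1.24]
total travel tool mm [314.6 105.2  -2.2]  per row [31.5 10.5 -0.2]
  rot total [0.52 0.04 0.3 ]  per row [0.05 0.   0.03]
  rot total [-7.000e-02  8.200e-01 -1.797e+02]  per row [-1.000e-02  8.000e-02 -1.797e+01]
```

Request:
carry_out(targets=[{"travel": [15,5,0],"rot": [0.5,0,0.3],"fingers": 0},{"travel": [32,11,0],"rot": [0,0,0],"fingers": 0},{"travel": [40,13,0],"rot": [0,0,0],"fingers": 0},{"travel": [40,13,0],"rot": [0,0,0],"fingers": 0},{"travel": [40,13,0],"rot": [0,0,0],"fingers": 0},{"travel": [32,12,0],"rot": [0,0,0],"fingers": 0},{"travel": [18,12,0],"rot": [0,0,0],"fingers": 0},{"travel": [8,10,0],"rot": [0,0,0],"fingers": 0},{"travel": [0,0,0],"rot": [0,0,0],"fingers": 0},{"travel": [0,0,0],"rot": [0,0,0],"fingers": 0}])

```text
time_s: 9.5
eef_pos: [0.4845, -0.0749, 0.1554]
orientation: [2.598, -1.751, -0.011]
ft_force: [0.4, -0.2, -4.7]
width: 0.437
```

Run:
```python
from h import *
info(); p=shot('wrist','w6.png');q=shot('scene','s6.png');t=shot('top','t6.png')
for n,c in (('w',p),('s',q),('t',t)):
  for r in manip.landmark_of('shaft_tip',c)[:2]: print(n,round(r['p'],2),toW(c,r['centre']).round(4),proj(c,toW(c,r['centre'])).round())
plan([.512,-.151,0.165],np.radians(-67.6))
im=cv2.imread('pics/s6.png');cv2.imwrite('pics/s6c.png',cv2.resize(im[130:260,220:380],None,fx=4.5,fy=4.5,interpolation=cv2.INTER_CUBIC))
```

```text
t 9.5 tcp [ 0.4845 -0.0749  0.1554] xyaw -67.96 z [-0.011 -0.004 -1.   ] F [ 0.35 -0.2  -4.68] T [ 0.01 -0.07  0.05] w 0.437 j [ 0.25  0.13 -0.49  0.   -0.97  1.71]
w 0.75 [ 0.5145 -0.1547  0.1067] [444. 226.]
s 0.97 [0.2656 0.2525 0.1048] [333. 123.]
s 0.93 [ 0.275  -0.5223  0.102 ] [162. 212.]
t 0.91 [ 0.2777 -0.5214  0.0993] [471. 296.]
t 0.68 [0.2683 0.2538 0.1005] [201. 299.]
total travel tool mm [81.   3.5 -9.5]  per row [ 8.1  0.4 -1. ]
  rot total [ 0.66  0.04 -0.31]  per row [ 0.07  0.   -0.03]
  rot total [ 7.0000e-02 -1.0300e+00  1.7969e+02]  per row [ 1.000e-02 -1.000e-01  1.797e+01]
```

View pics/w6.png

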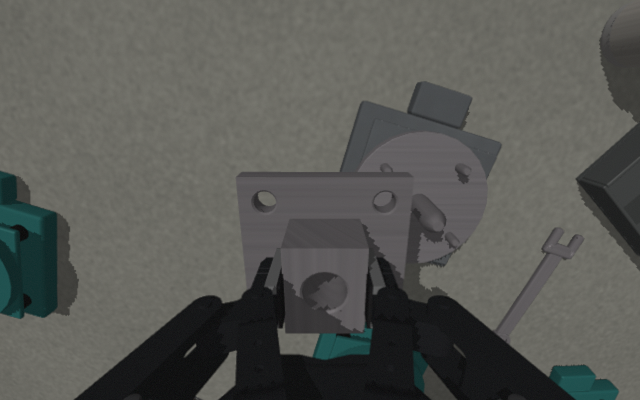

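View pics/s6c.png

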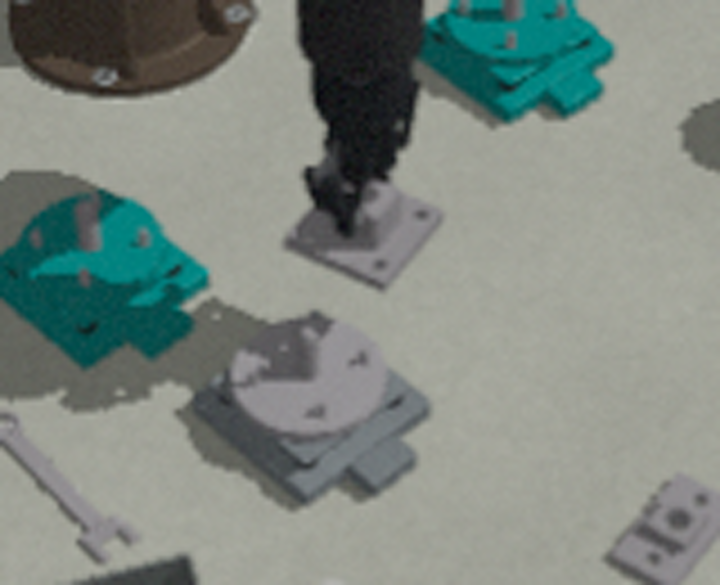

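Run:
```python
from h import *
im=cv2.imread('pics/w6.png')
cv2.imwrite('pics/w6c.png',cv2.resize(im[120:280,340:510],None,fx=4.5,fy=3.75*1.2,interpolation=cv2.INTER_CUBIC)[:720])
im=cv2.imread('pics/w6.png')
cv2.imwrite('pics/w6d.png',cv2.resize(im[160:340,230:420],None,fx=4,fy=4,interpolation=cv2.INTER_CUBIC))
```

```text
(no output)
```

View pics/w6c.png

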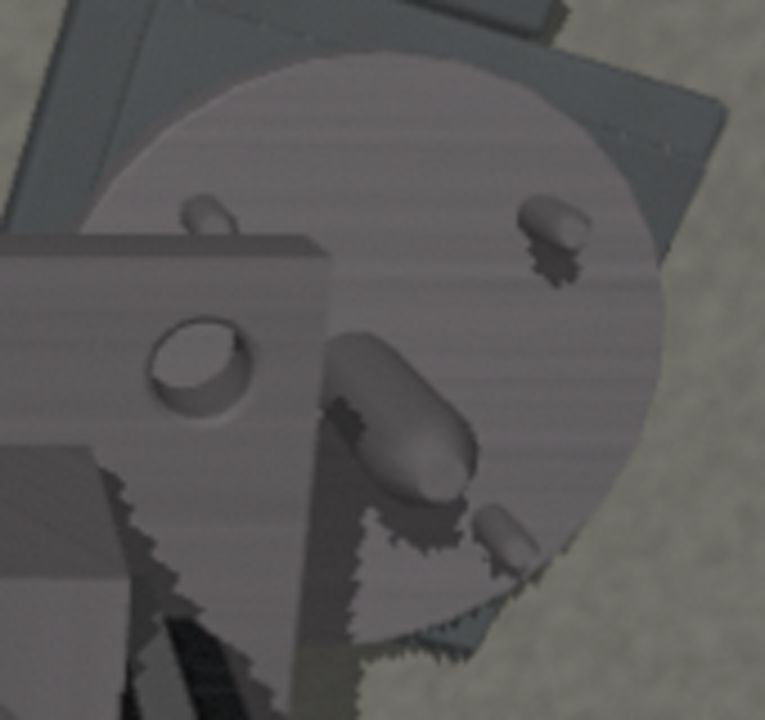

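View pics/w6d.png

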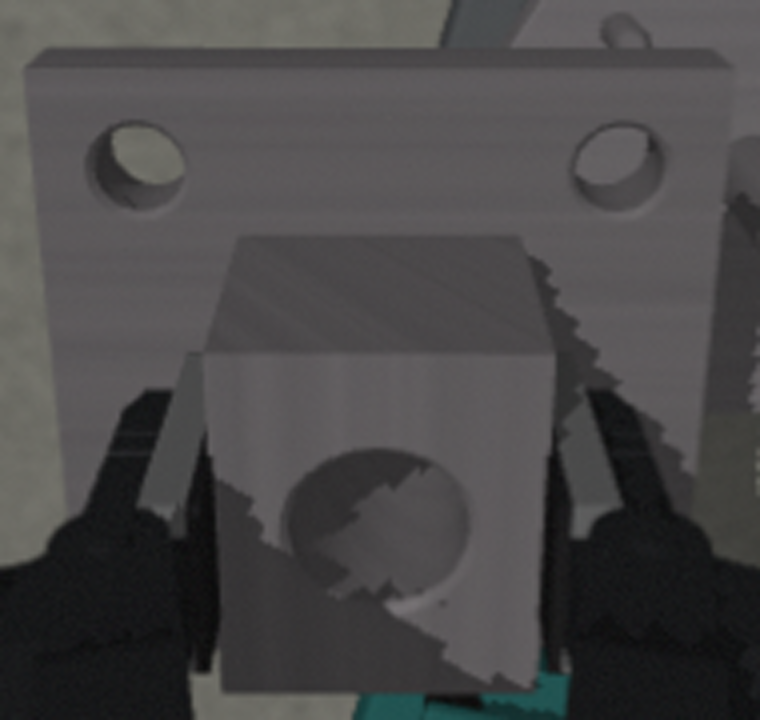

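```bash
cat > rel.py <<'E'
from h import *
def rel(p,obs,uv,ztool=None,zworld=None):
    # returns world pt & tool coords
    Rt=R.from_rotvec(obs['orientation']); t=np.array(obs['eef_pos'])
    o,d=ray(p,*uv)
    if zworld is not None: W=o+d*(zworld-o[2])/d[2]
    else:
        a=Rt.inv().apply(o-t); b=Rt.inv().apply(d); W=o+d*(ztool-a[2])/b[2]
    return W,Rt.inv().apply(W-t)*1000
E
python3 - <<'E'
from rel import *
p=shot('wrist'); o=manip.get_obs()
c=lambda u,v:(u/4+230,v/4+160)
e=lambda u,v:(u/4.5+340,v/4.5+120)
for n,uv,zt in (('bore',c(377,528),-.0293),('h1',c(137,165),.0047),('h2',c(619,165),.0047)): print(n,rel(p,o,uv,ztool=zt)[1].round(1))
W={}
for n,uv,z in (('tip',e(441,477),.102),('Atop',e(573,233),.068),('Dtop',e(521,560),.068),('Ab',e(537,214),.052),('Db',e(488,520),.052),('Bb',e(197,212),.052),('sb',e(352,358),.052)):
    w,t=rel(p,o,uv,zworld=z); W[n]=w; print(n,w.round(4),t.round(1))
for a,b in (('Ab','Bb'),('Ab','Db'),('Atop','Dtop')):
    d=W[a]-W[b]; print(a,b,np.linalg.norm(d).round(4),np.degrees(np.arctan2(d[1],d[0])).round(2))
print('mid BD',(W['Bb']+W['Db'])/2)
info()
E
```

```text
bore [  0.7  -0.2 -29.3]
h1 [-31.1 -32.2   4.7]
h2 [ 32.5 -32.3   4.7]
tip [ 0.5123 -0.1532  0.102 ] [83.2  3.3 53.5]
Atop [ 0.5541 -0.1708  0.068 ] [115.2 -29.3  87.1]
Dtop [ 0.494  -0.1957  0.068 ] [115.7  35.9  87.8]
Ab [ 0.5541 -0.1713  0.052 ] [115.6 -29.2 103.1]
Db [ 0.4946 -0.1952  0.052 ] [115.4  34.9 103.8]
Bb [ 0.5299 -0.1113  0.052 ] [ 50.9 -29.3 103.1]
sb [ 0.5151 -0.1523  0.052 ] [ 83.4  -0.3 103.4]
Ab Bb 0.0647 -68.01
Ab Db 0.0641 21.86
Atop Dtop 0.0651 22.52
mid BD [ 0.51222246 -0.15324107  0.052     ]
t 9.85 tcp [ 0.4847 -0.0747  0.1555] xyaw -67.92 z [-0.011 -0.004 -1.   ] F [ 0.19  0.25 -4.96] T [-0.    0.    0.03] w 0.432 j [ 0.25  0.13 -0.49  0.   -0.97  1.71]
```

Request:
carry_out(targets=[{"travel": [10,0,0],"rot": [0.6,0,0],"fingers": 0},{"travel": [14,1,0],"rot": [0,0,0],"fingers": 0},{"travel": [14,1,0],"rot": [0,0,0],"fingers": 0},{"travel": [14,1,0],"rot": [0,0,0],"fingers": 0},{"travel": [10,0,0],"rot": [0,0,0],"fingers": 0},{"travel": [6,0,0],"rot": [0,0,0],"fingers": 0},{"travel": [4,0,0],"rot": [0,0,0],"fingers": 0},{"travel": [2,0,0],"rot": [0,0,0],"fingers": 0},{"travel": [0,0,0],"rot": [0,0,0],"fingers": 0},{"travel": [0,0,0],"rot": [0,0,0],"fingers": 0}])

```text
time_s: 11.1
eef_pos: [0.5115, -0.1496, 0.1551]
orientation: [2.605, -1.755, -0.002]
ft_force: [0.0, -0.4, -5.4]
width: 0.434
```

Run:
```python
from h import *
info(); plan([.5118,-.1524,0.155],np.radians(-67.9))
p=shot('wrist','w7.png')
```

```text
t 11.1 tcp [ 0.5115 -0.1496  0.1551] xyaw -67.94 z [-0.001  0.001 -1.   ] F [ 0.   -0.35 -5.43] T [-0.04  0.04 -0.01] w 0.434 j [ 0.08  0.19 -0.41 -0.   -0.97  1.87]
total travel tool mm [2.7 0.8 0.1]  per row [0.3 0.1 0. ]
  rot total [ 0.06  0.05 -0.04]  per row [ 0.01  0.01 -0.  ]
  rot total [ 9.0000e-02 -9.0000e-02  1.7996e+02]  per row [ 1.0e-02 -1.0e-02  1.8e+01]
```

View pics/w7.png

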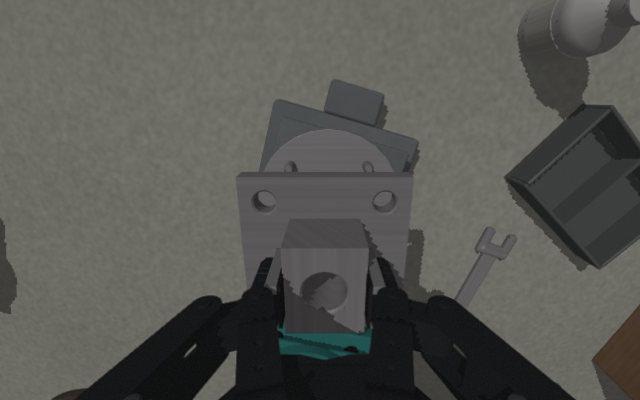

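Request:
carry_out(targets=[{"travel": [1,0,4],"rot": [0,0,0],"fingers": 0},{"travel": [1,0.5,4],"rot": [0,0,0],"fingers": 0},{"travel": [0.5,0.5,4],"rot": [0,0,0],"fingers": 0},{"travel": [0,0,4],"rot": [0,0,0],"fingers": 0},{"travel": [0,0,4],"rot": [0,0,0],"fingers": 0},{"travel": [0,0,3],"rot": [0,0,0],"fingers": 0},{"travel": [0,0,3],"rot": [0,0,0],"fingers": 0},{"travel": [0,0,0],"rot": [0,0,0],"fingers": 0},{"travel": [0,0,0],"rot": [0,0,0],"fingers": 0},{"travel": [0,0,0],"rot": [0,0,0],"fingers": 0}])

```text
time_s: 12.4
eef_pos: [0.5115, -0.1521, 0.1272]
orientation: [2.606, -1.754, -0.002]
ft_force: [-0.7, -0.4, -4.4]
width: 0.433
```

Run:
```python
from h import *
info(); plan([.5118,-.1524,0.105],np.radians(-67.9))
p=shot('wrist','w8.png')
im=cv2.imread('pics/w8.png');cv2.imwrite('pics/w8c.png',cv2.resize(im[120:340,220:430],None,fx=2.7,fy=2.7,interpolation=cv2.INTER_CUBIC))
```

```text
t 12.4 tcp [ 0.5115 -0.1521  0.1272] xyaw -67.9 z [-0.001  0.    -1.   ] F [-0.69 -0.38 -4.37] T [0.01 0.04 0.04] w 0.433 j [ 0.08  0.22 -0.44 -0.   -0.91  1.88]
total travel tool mm [ 0.4 -0.2 22.2]  per row [ 0.  -0.   2.2]
  rot total [0.06 0.05 0.  ]  per row [0.01 0.01 0.  ]
  rot total [-8.0e-02  1.0e-01 -1.8e+02]  per row [-1.0e-02  1.0e-02 -1.8e+01]
```

View pics/w8c.png

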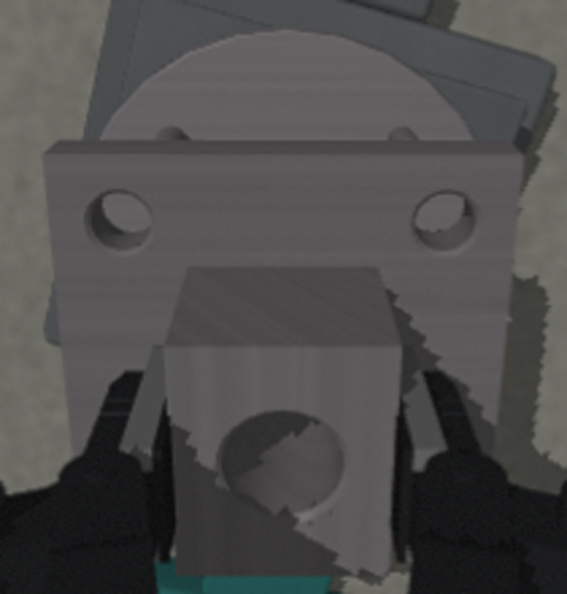

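Request:
carry_out(targets=[{"travel": [0.3,0,2],"rot": [0,0,0],"fingers": 0},{"travel": [0,0,2],"rot": [0,0,0],"fingers": 0},{"travel": [0,0,2],"rot": [0,0,0],"fingers": 0},{"travel": [0,0,2],"rot": [0,0,0],"fingers": 0},{"travel": [0,0,2],"rot": [0,0,0],"fingers": 0},{"travel": [0,0,2],"rot": [0,0,0],"fingers": 0},{"travel": [0,0,2],"rot": [0,0,0],"fingers": 0},{"travel": [0,0,0],"rot": [0,0,0],"fingers": 0},{"travel": [0,0,0],"rot": [0,0,0],"fingers": 0},{"travel": [0,0,0],"rot": [0,0,0],"fingers": 0}])

```text
time_s: 13.7
eef_pos: [0.5117, -0.1524, 0.1123]
orientation: [2.606, -1.754, -0.002]
ft_force: [0.3, -0.8, -4.5]
width: 0.437
```

Run:
```python
from h import *
info()
```

```text
t 13.7 tcp [ 0.5117 -0.1524  0.1123] xyaw -67.9 z [-0.001  0.    -1.   ] F [ 0.35 -0.8  -4.51] T [-0.03 -0.01  0.01] w 0.437 j [ 0.08  0.24 -0.46 -0.   -0.88  1.88]
```

Request:
carry_out(targets=[{"travel": [0,0,2],"rot": [0,0,0],"fingers": 0},{"travel": [0,0,2],"rot": [0,0,0],"fingers": 0},{"travel": [0,0,2],"rot": [0,0,0],"fingers": 0},{"travel": [0,0,1],"rot": [0,0,0],"fingers": 0},{"travel": [0,0,1],"rot": [0,0,0],"fingers": 0},{"travel": [0,0,0],"rot": [0,0,0],"fingers": 0},{"travel": [0,0,0],"rot": [0,0,0],"fingers": 0},{"travel": [0,0,0],"rot": [0,0,0],"fingers": 0},{"travel": [0,0,0],"rot": [0,0,0],"fingers": 0},{"travel": [0,0,0],"rot": [0,0,0],"fingers": 0}])

```text
time_s: 14.95
eef_pos: [0.5119, -0.1524, 0.1039]
orientation: [2.606, -1.754, -0.001]
ft_force: [-0.1, 1.1, -5.4]
width: 0.432
```

Run:
```python
from h import *
info();p=shot('wrist','w9.png')
im=cv2.imread('pics/w9.png');cv2.imwrite('pics/w9c.png',cv2.resize(im[120:340,220:430],None,fx=2.7,fy=2.7,interpolation=cv2.INTER_CUBIC))
p=shot('scene','s9.png')
im=cv2.imread('pics/s9.png');cv2.imwrite('pics/s9c.png',cv2.resize(im[150:250,230:350],None,fx=5,fy=5,interpolation=cv2.INTER_CUBIC))
```

```text
t 14.95 tcp [ 0.5119 -0.1524  0.1039] xyaw -67.89 z [-0.001  0.    -1.   ] F [-0.11  1.11 -5.42] T [-0.01 -0.03 -0.05] w 0.432 j [ 0.08  0.25 -0.47 -0.   -0.86  1.88]
```

View pics/w9c.png

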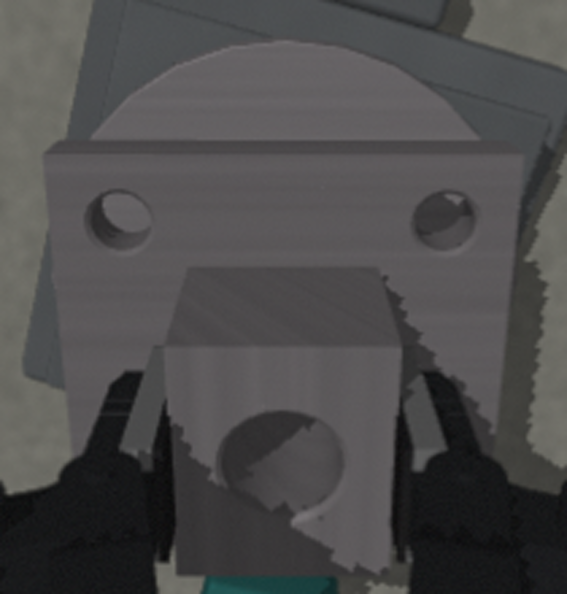

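View pics/s9c.png

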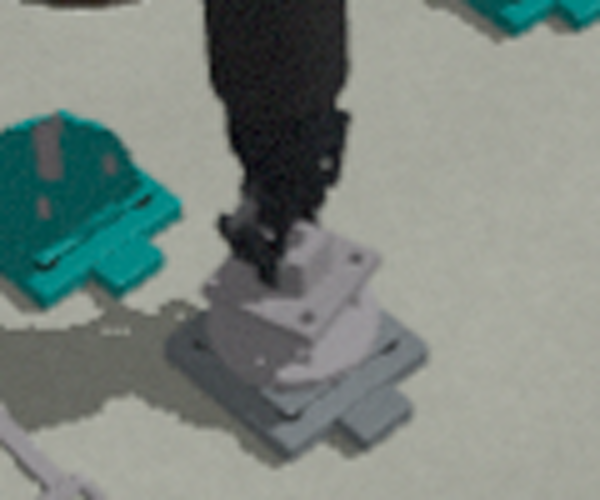

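Request:
carry_out(targets=[{"travel": [0,0,2],"rot": [0,0,0],"fingers": 0},{"travel": [0,0,2],"rot": [0,0,0],"fingers": 0},{"travel": [0,0,2],"rot": [0,0,0],"fingers": 0},{"travel": [0,0,2],"rot": [0,0,0],"fingers": 0},{"travel": [0,0,2],"rot": [0,0,0],"fingers": 0},{"travel": [0,0,2],"rot": [0,0,0],"fingers": 0},{"travel": [0,0,1],"rot": [0,0,0],"fingers": 0},{"travel": [0,0,0],"rot": [0,0,0],"fingers": 0},{"travel": [0,0,0],"rot": [0,0,0],"fingers": 0},{"travel": [0,0,0],"rot": [0,0,0],"fingers": 0}])

```text
time_s: 16.3
eef_pos: [0.5118, -0.1524, 0.0898]
orientation: [2.606, -1.754, -0.002]
ft_force: [0.4, -0.9, -4.9]
width: 0.435
```

Run:
```python
from h import *
info();p=shot('wrist','w10.png')
im=cv2.imread('pics/w10.png');cv2.imwrite('pics/w10c.png',cv2.resize(im[120:340,220:430],None,fx=2.7,fy=2.7,interpolation=cv2.INTER_CUBIC))
```

```text
t 16.3 tcp [ 0.5118 -0.1524  0.0898] xyaw -67.89 z [-0.001  0.    -1.   ] F [ 0.4  -0.87 -4.87] T [-0.03  0.    0.01] w 0.435 j [ 0.08  0.27 -0.48 -0.   -0.82  1.88]
```

View pics/w10c.png

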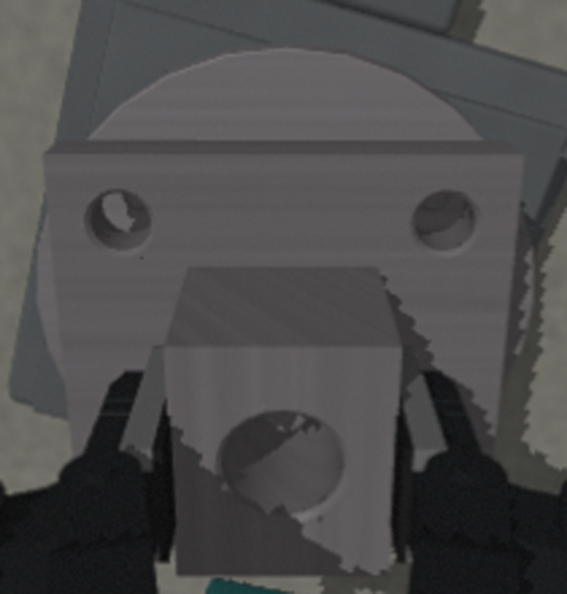

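Request:
carry_out(targets=[{"travel": [0,0,1.5],"rot": [0,0,0],"fingers": 0},{"travel": [0,0,1.5],"rot": [0,0,0],"fingers": 0},{"travel": [0,0,1.5],"rot": [0,0,0],"fingers": 0},{"travel": [0,0,1],"rot": [0,0,0],"fingers": 0},{"travel": [0,0,1],"rot": [0,0,0],"fingers": 0},{"travel": [0,0,1],"rot": [0,0,0],"fingers": 0},{"travel": [0,0,0],"rot": [0,0,0],"fingers": 0},{"travel": [0,0,0],"rot": [0,0,0],"fingers": 0},{"travel": [0,0,0],"rot": [0,0,0],"fingers": 0},{"travel": [0,0,0],"rot": [0,0,0],"fingers": 0}])

```text
time_s: 17.6
eef_pos: [0.5119, -0.1524, 0.0819]
orientation: [2.606, -1.754, -0.001]
ft_force: [0.2, -0.8, -4.3]
width: 0.439
```

Run:
```python
from h import *
info();p=shot('wrist','w11.png')
im=cv2.imread('pics/w11.png');cv2.imwrite('pics/w11c.png',cv2.resize(im[120:340,220:430],None,fx=2.7,fy=2.7,interpolation=cv2.INTER_CUBIC))
info();info()
```

```text
t 17.6 tcp [ 0.5119 -0.1524  0.0819] xyaw -67.89 z [-0.001  0.    -1.   ] F [ 0.18 -0.75 -4.3 ] T [-0.02 -0.02 -0.02] w 0.439 j [ 0.08  0.28 -0.49 -0.   -0.8   1.88]
t 17.65 tcp [ 0.5119 -0.1524  0.0819] xyaw -67.89 z [-0.001  0.    -1.   ] F [-0.55 -0.13 -3.72] T [0.01 0.02 0.01] w 0.439 j [ 0.08  0.28 -0.49 -0.   -0.8   1.88]
t 17.65 tcp [ 0.5119 -0.1524  0.0819] xyaw -67.89 z [-0.001  0.    -1.   ] F [-0.55 -0.13 -3.72] T [0.01 0.02 0.01] w 0.439 j [ 0.08  0.28 -0.49 -0.   -0.8   1.88]
```

View pics/w11c.png

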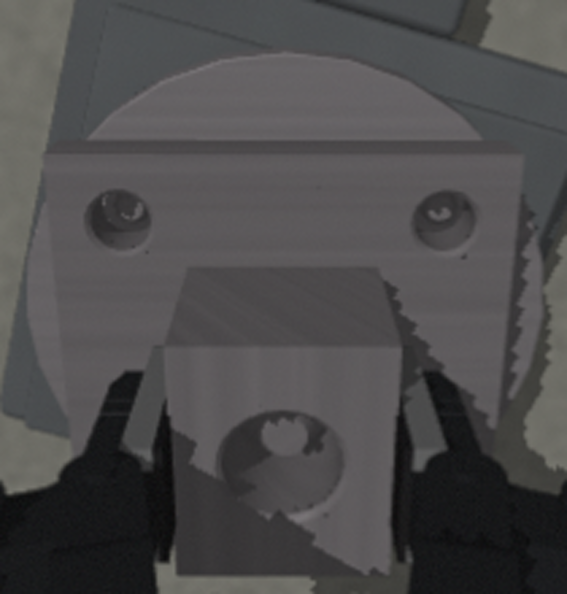

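Request:
carry_out(targets=[{"travel": [0,0,1],"rot": [0,0,0],"fingers": 0},{"travel": [0,0,1],"rot": [0,0,0],"fingers": 0},{"travel": [0,0,1],"rot": [0,0,0],"fingers": 0},{"travel": [0,0,1],"rot": [0,0,0],"fingers": 0},{"travel": [0,0,1],"rot": [0,0,0],"fingers": 0},{"travel": [0,0,0],"rot": [0,0,0],"fingers": 0},{"travel": [0,0,0],"rot": [0,0,0],"fingers": 0},{"travel": [0,0,0],"rot": [0,0,0],"fingers": 0},{"travel": [0,0,0],"rot": [0,0,0],"fingers": 0},{"travel": [0,0,0],"rot": [0,0,0],"fingers": 0}])

```text
time_s: 18.9
eef_pos: [0.5119, -0.1524, 0.0765]
orientation: [2.606, -1.754, -0.001]
ft_force: [0.3, -0.5, -5.1]
width: 0.436
```

Run:
```python
from h import *
info();p=shot('wrist','w12.png')
im=cv2.imread('pics/w12.png');cv2.imwrite('pics/w12c.png',cv2.resize(im[120:340,220:430],None,fx=2.7,fy=2.7,interpolation=cv2.INTER_CUBIC))
info()
```

```text
t 18.9 tcp [ 0.5119 -0.1524  0.0765] xyaw -67.89 z [-0.001  0.    -1.   ] F [ 0.32 -0.46 -5.09] T [ 0.   -0.01  0.02] w 0.436 j [ 0.08  0.29 -0.49 -0.   -0.79  1.88]
t 18.95 tcp [ 0.5119 -0.1524  0.0765] xyaw -67.89 z [-0.001  0.    -1.   ] F [-0.1  -0.32 -4.79] T [-0.   -0.02  0.05] w 0.435 j [ 0.08  0.29 -0.49 -0.   -0.79  1.88]
```

View pics/w12c.png

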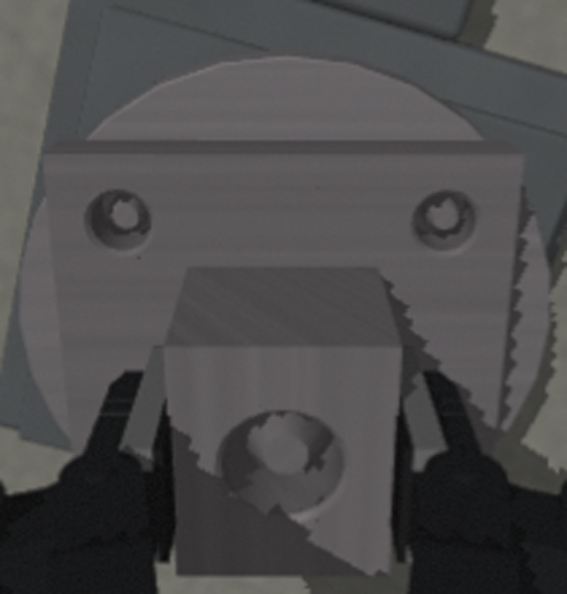

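Request:
carry_out(targets=[{"travel": [0,0,1],"rot": [0,0,0],"fingers": 0},{"travel": [0,0,1],"rot": [0,0,0],"fingers": 0},{"travel": [0,0,1],"rot": [0,0,0],"fingers": 0},{"travel": [0,0,1],"rot": [0,0,0],"fingers": 0},{"travel": [0,0,1],"rot": [0,0,0],"fingers": 0},{"travel": [0,0,1],"rot": [0,0,0],"fingers": 0},{"travel": [0,0,0.5],"rot": [0,0,0],"fingers": 0},{"travel": [0,0,0],"rot": [0,0,0],"fingers": 0},{"travel": [0,0,0],"rot": [0,0,0],"fingers": 0},{"travel": [0,0,0],"rot": [0,0,0],"fingers": 0}])

```text
time_s: 20.2
eef_pos: [0.5119, -0.1524, 0.0695]
orientation: [2.606, -1.754, -0.001]
ft_force: [0.4, 0.6, -4.7]
width: 0.436
```

Run:
```python
from h import *
info();p=shot('wrist','w13.png')
im=cv2.imread('pics/w13.png');cv2.imwrite('pics/w13c.png',cv2.resize(im[120:340,220:430],None,fx=2.7,fy=2.7,interpolation=cv2.INTER_CUBIC))
info()
```

```text
t 20.2 tcp [ 0.5119 -0.1524  0.0695] xyaw -67.89 z [-0.001  0.    -1.   ] F [ 0.44  0.62 -4.69] T [-0.06 -0.   -0.03] w 0.436 j [ 0.08  0.29 -0.5  -0.   -0.77  1.88]
t 20.25 tcp [ 0.512  -0.1524  0.0695] xyaw -67.89 z [-0.001  0.    -1.   ] F [ 0.06  0.02 -5.03] T [-0.02 -0.02 -0.07] w 0.434 j [ 0.08  0.29 -0.5  -0.   -0.77  1.88]
```

View pics/w13c.png

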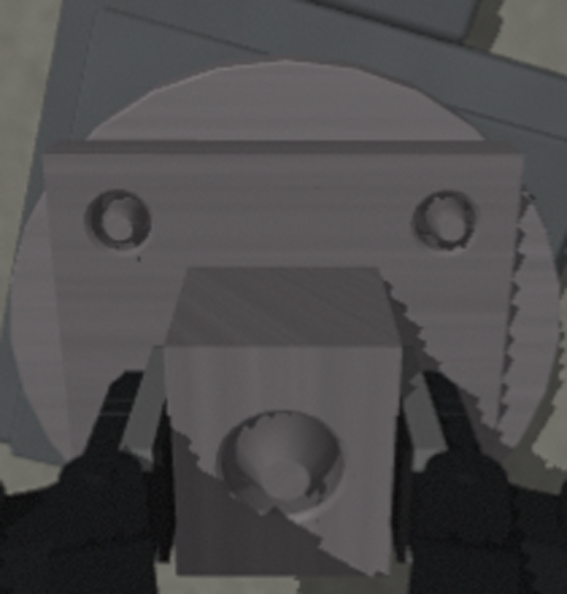

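Request:
carry_out(targets=[{"travel": [0,0,0.7],"rot": [0,0,0],"fingers": 0},{"travel": [0,0,0.7],"rot": [0,0,0],"fingers": 0},{"travel": [0,0,0.6],"rot": [0,0,0],"fingers": 0},{"travel": [0,0,0.5],"rot": [0,0,0],"fingers": 0},{"travel": [0,0,0],"rot": [0,0,0],"fingers": 0},{"travel": [0,0,0],"rot": [0,0,0],"fingers": 0},{"travel": [0,0,0],"rot": [0,0,0],"fingers": 0},{"travel": [0,0,0],"rot": [0,0,0],"fingers": 0},{"travel": [0,0,0],"rot": [0,0,0],"fingers": 0},{"travel": [0,0,0],"rot": [0,0,0],"fingers": 0}])

```text
time_s: 21.5
eef_pos: [0.5121, -0.1525, 0.0678]
orientation: [-2.607, 1.754, 0.0]
ft_force: [-1.0, 0.1, -1.1]
width: 0.438
```

Run:
```python
from h import *
info();p=shot('wrist','w14.png')
im=cv2.imread('pics/w14.png');cv2.imwrite('pics/w14c.png',cv2.resize(im[120:340,220:430],None,fx=2.7,fy=2.7,interpolation=cv2.INTER_CUBIC))
info()
```

```text
t 21.5 tcp [ 0.5121 -0.1525  0.0678] xyaw -67.86 z [-0.  0. -1.] F [-1.02  0.11 -1.14] T [0.33 0.5  0.04] w 0.438 j [ 0.08  0.3  -0.5  -0.   -0.77  1.88]
t 21.55 tcp [ 0.5121 -0.1524  0.0678] xyaw -67.86 z [-0.  0. -1.] F [-1.26  0.11 -1.29] T [0.32 0.54 0.08] w 0.437 j [ 0.08  0.3  -0.5  -0.   -0.77  1.88]
```

View pics/w14c.png

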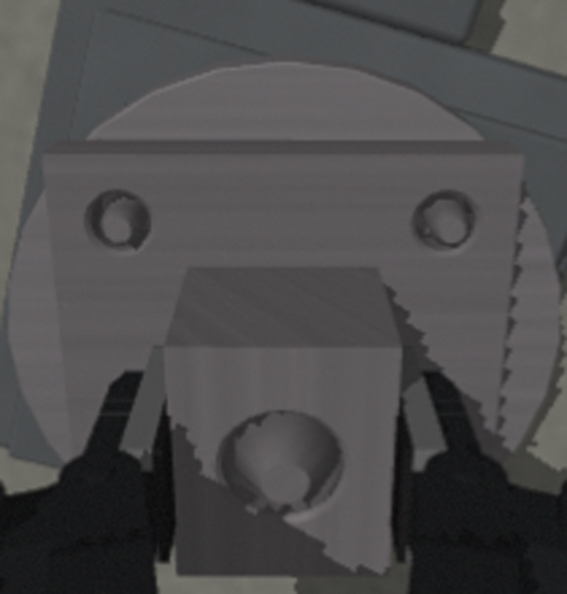

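Request:
carry_out(targets=[{"travel": [0,0,0.5],"rot": [0,0,0],"fingers": 0},{"travel": [0,0,0],"rot": [0,0,0],"fingers": 0.46},{"travel": [0,0,0],"rot": [0,0,0],"fingers": 0.5},{"travel": [0,0,0],"rot": [0,0,0],"fingers": 0.6},{"travel": [0,0,0],"rot": [0,0,0],"fingers": 0.8},{"travel": [0,0,0],"rot": [0,0,0],"fingers": 0.9},{"travel": [0,0,0],"rot": [0,0,0],"fingers": 0.9},{"travel": [0,0,0],"rot": [0,0,0],"fingers": 0.9},{"travel": [0,0,0],"rot": [0,0,0],"fingers": 0.9},{"travel": [0,0,0],"rot": [0,0,0],"fingers": 0.9}])

```text
time_s: 22.8
eef_pos: [0.5139, -0.1526, 0.0681]
orientation: [-2.606, 1.752, -0.004]
ft_force: [-0.6, -0.1, -0.3]
width: 0.897
```

Run:
```python
from h import *
info();p=shot('wrist','w15.png')
im=cv2.imread('pics/w15.png');cv2.imwrite('pics/w15c.png',cv2.resize(im[100:340,200:450],None,fx=2.5,fy=2.5,interpolation=cv2.INTER_CUBIC))
info()
```

```text
t 22.8 tcp [ 0.5139 -0.1526  0.0681] xyaw -67.83 z [ 0.003 -0.    -1.   ] F [-0.63 -0.09 -0.29] T [ 0.   -0.03  0.05] w 0.897 j [ 0.08  0.3  -0.5   0.   -0.77  1.88]
t 22.85 tcp [ 0.514  -0.1526  0.0681] xyaw -67.83 z [ 0.003 -0.    -1.   ] F [-0.59 -0.43 -0.82] T [0.03 0.05 0.01] w 0.899 j [ 0.08  0.3  -0.5   0.   -0.77  1.88]
```

View pics/w15c.png

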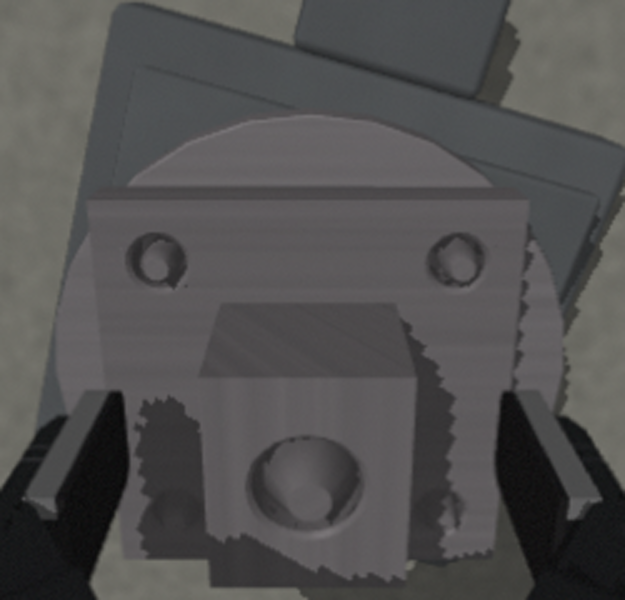

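Released with all studs showing through the holes. I'll now withdraw straight up.

Request:
carry_out(targets=[{"travel": [0,0,-5],"rot": [0,0,0],"fingers": 0.9},{"travel": [0,0,-10],"rot": [0,0,0],"fingers": 0.9},{"travel": [0,0,-15],"rot": [0,0,0],"fingers": 0.9},{"travel": [0,0,-20],"rot": [0,0,0],"fingers": 0.9},{"travel": [0,0,-20],"rot": [0,0,0],"fingers": 0.9},{"travel": [0,0,-20],"rot": [0,0,0],"fingers": 0.9},{"travel": [0,0,-15],"rot": [0,0,0],"fingers": 0.9},{"travel": [0,0,0],"rot": [0,0,0],"fingers": 0.9},{"travel": [0,0,0],"rot": [0,0,0],"fingers": 0.9},{"travel": [0,0,0],"rot": [0,0,0],"fingers": 0.9}])

```text
time_s: 24.1
eef_pos: [0.5137, -0.1526, 0.182]
orientation: [-2.604, 1.751, -0.009]
ft_force: [-0.8, -0.6, 0.4]
width: 0.903
```

Run:
```python
from h import *
info();p=shot('wrist','w16.png')
im=cv2.imread('pics/w16.png');cv2.imwrite('pics/w16c.png',cv2.resize(im[90:290,210:430],None,fx=3,fy=3,interpolation=cv2.INTER_CUBIC))
info()
```

```text
t 24.1 tcp [ 0.5137 -0.1526  0.182 ] xyaw -67.82 z [ 0.007 -0.    -1.   ] F [-0.76 -0.64  0.43] T [ 0.    0.03 -0.01] w 0.903 j [ 0.08  0.17 -0.37  0.   -1.03  1.88]
t 24.15 tcp [ 0.5136 -0.1526  0.1819] xyaw -67.82 z [ 0.006 -0.    -1.   ] F [-0.72  0.19 -0.3 ] T [-0.03  0.05  0.01] w 0.901 j [ 0.08  0.17 -0.37  0.   -1.03  1.88]
```

View pics/w16c.png

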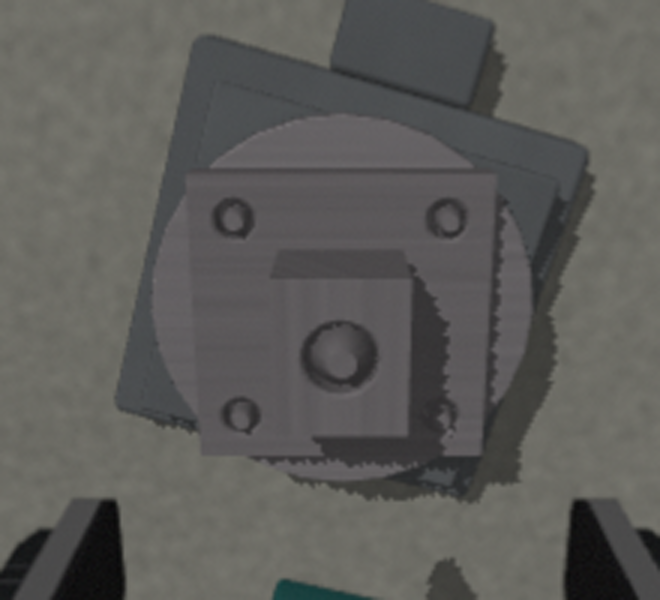

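Run:
```python
from h import *
uv=np.array([(233,218),(447,218),(241,414)])/3+[210,90]
p=manip.camera('wrist')
W=[atz(p,*u,.0625) for u in uv]; print(np.linalg.norm(W[0]-W[1]),np.linalg.norm(W[0]-W[2]),(W[1]+W[2])/2)
print(manip.hand_in())
```

```text
0.0641099569614424 0.063829433863467 [ 0.5122303  -0.15329876  0.0625    ]
the job is handed in; nothing more can be done
None
```

The flange bearing is on the drive head, boss up and released, with all four studs through its holes; the job is handed in. No verdict came back.

I gripped the flange on its 38 mm flats. From the wrist pictures the studs stood at about 22° in the world frame, roughly 16° from the casting, so I turned the flange to match before going down. It went over the shaft and onto the studs in 1–2 mm steps with no need to search by feel.

**Force on the head:** at the final setting-down the wrist force changed only by about the flange's own weight. By the arm's height, that pressed the head down about 1 mm or a little more.

**Last checks:**
- **Studs:** in the final picture all four holes show a stud; one is partly in shadow.
- **Height:** the arm's height at release put the underside about 0.9 mm below the free seat height, which fits the buffers yielding under the flange's weight. Taking the plate to be at that height, the hole spacing came out at 64.1 and 63.8 mm against 64 mm.
- **Centre:** the middle of the holes measured (0.5122, -0.1533), within 1 mm of the shaft position measured earlier.
- **Hand:** the gripper is about 11 cm clear above the flange, and the wrist force reads about zero.

No check failed or disagreed. I did not measure the final tilt separately. I did not check the bystanders with a picture at the end, but nothing on the arm's path came near them.

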